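# Centre the iodine bottle on the scale and hold the reading

## Task

The amber iodine bottle was set down near the edge of the small scale's round pan, where the scale weighs wrongly. Without gripping or lifting it, nudge the bottle with light taps, low so that it does not tip, until it stands upright in the middle of the pan, inside the ring on its cover, and let go of it; then press the scale's key fully down to hold the reading, and release it. Do not press the key before the bottle is centred, do not tip the bottle or push it off the pan, and leave the things round the scale where they are.

Things in the scene. Friction and masses are not known exactly. Their poses are not given: they have to be found in the camera images.
- scale: Compact white bench scale, fixed to the trolley, 186 mm deep (its x) by 132 mm wide (its y); origin under the middle of the case, on the trolley top. Its flat deck is 32 mm up. Its own +x points from the key toward the pan, at most 0.5 rad from straight ahead of the robot. On the centre line (y = 0): the key at x = -70 mm, a dark display flush with the deck at x = -36 mm, the pan's axis at x = +36 mm. Nothing on the case stands higher than the deck but the key and the pan.
- pan_center (a point): Centre of the top face of the scale's round pan, 52 mm above the trolley top when level. The pan is a steel disc 72 mm across with a dark non-slip silicone cover, 3.5 mm thick in all, on a slim post, 16 mm clear of the deck beneath; a lighter concentric ring 60 mm across marks the cover (flush, it does not stand up). The pan is sprung on its post and dips up to about 3 degrees towards an off-centre load; level when the load is centred.
- iodine_bottle: Small amber bottle, white screw cap, upright and loose on the pan, about 85 g: round body 45 mm across, 53 mm high, cap 39 mm across, 73 mm high in all. Origin at the centre of its underside, z up. Starts 22 to 28 mm off the pan's centre, in any direction, overhanging the edge. Pushed within 12 mm above the pan it slides; pushed above about 20 mm it may tip. Centred: its foot lies within the 60 mm ring.
- hold_key (a joint): Travel of the scale's key: 0 up, 0.004 m fully down. Sprung: about 4 N to press fully down, comes back up by itself.
- key_top (a point): Centre of the top face of the key, a grey bar 18 mm (scale x) by 36 mm (scale y), standing 5 mm above the scale's deck (37 mm above the trolley top); it is pressed straight down.
- prep_pad_box: Bystander, loose: paper carton 55 x 50 x 62 mm on the trolley behind and left of the scale; origin at the centre of its underside.
- tape_roll: Bystander, loose: roll of white tape lying flat, 40 mm across, 13 mm high, left of the scale; origin at the centre of its underside.
- vial_blue: Bystander, loose: small injection vial standing upright, 22 mm across, 47 mm high, right of the scale; origin at the centre of its underside.
- pen: Bystander, loose: pen 138 mm long, 9 mm thick, lying in front and right of the scale; origin at its middle, underside.
There are look-alikes about, which are no part of the job. What is shaped like the iodine_bottle but pink is not meant.

How it is judged:
By the outcome, as a careful person would: the job done as asked, in the order asked, and still so for the second after the job is handed in, with the robot touching nothing.
It also fails if it takes over 58 s, if anything falls off the work surface, if the arm or the gripper's body presses on something with over 40 N, if the wrist force passes 120 N, or if a joint passes its speed limit or range.

## Robot

A 6-joint arm with a two-finger parallel gripper is mounted at the origin on a cart in front of the work surface, level with it; the furniture and walls round the work are solid. World frame = base frame: x ahead of the robot, y to its left, z up, the work surface at z = 0. Lengths are in m, angles in rad, forces in N, time in s.
With the tool pointing down it reaches from about 0.275 to 0.75 m from the base axis. Payload 10.2 kg.
Tool frame: the origin (TCP) lies at the very end of the fingers, on their centre line; the grasp point (between the pads) lies 19 mm behind it; z points along the fingers, y is the line along which they close (so a half turn about z gives the same grasp; the last joint's range is limited). The gripper opens to 85 mm and grips with 20 to 120 N. Pads are 22 mm wide; open, the fingers measure 114 mm over their backs; the gripper's body (76 mm by 85 mm) begins 54 mm behind the grasp point. The pads swing forward as they close: fully open they stand 13 mm farther back than shut.
Start: joints at [1.069, 0.313, 1.498, -0, 1.331, -0.223], TCP at [0.144, 0.505, 0.231] pointing down, gripper open.
Joint ranges: [-2.94, 2.94], [-0.97, 2.17], [0.19, 2.56], [-1.23, 4.37], [0.02, 3.11], [-2.88, 2.88]. Speed limits (rad/s): [2.39, 2.39, 3.01, 3.14, 3.14, 3.14].

## Interface

Orientations are given as a unit quaternion [w, x, y, z].
In Python, from station import ctrl gives the robot as it stands. The module is installed in compiled form; this text tells all that it offers.
- The arm moves only by the tool carry_out, never from a script. Its arguments are lists of equal length, an entry for each row: "xyz": the shift along the world's x, y, z in cm, a list of three; "rotation": the turn, a rotation vector about the world's x, y, z in degrees, a list of three. In form: {"xyz": [[tx, ty, tz], ...], "rotation": [[wx, wy, wz], ...]}. A call has 1 to 5 rows; each row is the pose to reach, as a shift and turn from the pose commanded when the call began; what a row does not reach only later rows make up. A row lasts 1/8 s, in which the tool goes at most 62.5 mm and 10.7 degrees, less where a joint would pass 70% of its speed; a pose out of reach is approached as far as the arm can. A call with a gripper value outside its range is refused whole. "grip" is the closure in counts, from 0 (fully open) to 255 (shut), set as the call begins (left out, the last holds). The fingers move at their own pace and stop on an object; the grip force is fixed at half the most. Time passes only in rows, so rows that repeat a pose let the fingers close. It gives the time, the measured TCP pose, the force, the opening and the grip force at its end, in the units of the state.
- ctrl.state(): the state, without advancing time (a new reading comes with each control period).
- ctrl.get_image(name): name is "side" or "top" or "wrist"; returns a dict with "frame" (420x560x3 uint8, red, green, blue), "fx", "fy", "cx", "cy" (pixels), "k1" (the pictures are not rectified: a ray, as slopes to the right and down, at radius r is drawn at 1 + k1 r^2 times it, then the intrinsics apply), "rvec" (rotation vector, rad) and "tvec" (3), from world to camera coordinates, as OpenCV has them; the wrist camera has in their place "hand_eye" (4x4, takes a point from camera to tool coordinates, whose origin is the TCP and whose axes are the flange's). Camera axes: x right, y down, z forward; pixel columns grow to the right and rows downward; lengths in m; the calibration is good to about 2 mm. A picture is of the moment at which its call begins: read the wrist's pose just before it. There is no depth.
- ctrl.sign_off(): hands the job in; it is judged then, once.
The state is a dict: "clock": time; "joint_positions": joint angles; "joint_vel": joint speeds; "joint_efforts": joint torques, N m; "eef_pos": TCP position; "ee_rot": TCP orientation; "ft_force": force on the tool from outside, world axes, zero at the start; "torque": the same for the moment, N m; "gripper_width": opening from 0.0 (shut) to 1.0 (fully open); "gripper_force": force on a finger pad.
Only numpy, scipy, OpenCV 4.12 (cv2) and the standard library are available. Lean on these libraries where they do the work, as an engineer would, in place of code of your own. Each camera call takes 0.05 s, during which the arm holds its last target. There are 200 camera calls.

## Working session

There is one attempt and no reset: what is moved stays moved. The work goes in short steps, Python scripts to look and compute and a tool call to move; the robot and the scene stay as the last step left them, time stands still between calls to the robot, and variables do not carry over. Pictures are saved under pics/ and viewed, at most 10 in all, crops included, and the job is handed in when it is done.

Besides the shell and the picture viewer there is one more tool, called after "Emit:" as a command line: name --argument value ..., lists and objects as JSON in quotes. carry_out: Moves the arm, as the interface text tells. Its arguments: {"type":"object","properties":{"xyz":{"type":"array"},"rotation":{"type":"array"},"grip":{"type":"number"}},"required":["xyz","rotation"]}

```bash
mkdir -p pics; cat > h.py <<'E'
import numpy as np, cv2
from station import ctrl
from scipy.spatial.transform import Rotation as R
def grab(n,f=None):
    s=ctrl.state(); d=ctrl.get_image(n); d['s']=s
    if f: cv2.imwrite('pics/'+f,cv2.cvtColor(d['frame'],cv2.COLOR_RGB2BGR))
    if n=='wrist':
        q=s['ee_rot']; T=np.eye(4); T[:3,:3]=R.from_quat([q[1],q[2],q[3],q[0]]).as_matrix(); T[:3,3]=s['eef_pos']
        C=T@np.array(d['hand_eye'])
    else:
        M=np.eye(4); M[:3,:3]=R.from_rotvec(np.ravel(d['rvec'])).as_matrix(); M[:3,3]=np.ravel(d['tvec']); C=np.linalg.inv(M)
    d['C']=C; return d
def ray(d,u,v):
    a=np.array([(u-d['cx'])/d['fx'],(v-d['cy'])/d['fy']]); p=a.copy()
    for _ in range(20): p=a/(1+d['k1']*(p@p))
    return d['C'][:3,3], d['C'][:3,:3]@np.array([p[0],p[1],1])
def plane(d,u,v,z):
    o,r=ray(d,u,v); return o+r*(z-o[2])/r[2]
def proj(d,P):
    c=np.linalg.inv(d['C'])@np.append(P,1); p=c[:2]/c[2]; p=p*(1+d['k1']*(p@p))
    return p*[d['fx'],d['fy']]+[d['cx'],d['cy']]
E
python3 - <<'E'
from h import *
for n in('top','side'):
    d=grab(n,n+'0.png'); print(n,d['C'].round(3).tolist(),d['fx'],d['k1'])
print(ctrl.state())
E
```

```text
top [[0.022, -0.987, 0.159, 0.401], [-1.0, -0.019, 0.017, -0.001], [-0.013, -0.16, -0.987, 0.904], [0.0, 0.0, 0.0, 1.0]] 408.21538803206954 0.0274160838759748
side [[-0.999, 0.026, -0.018, 0.552], [0.03, 0.608, -0.794, 0.695], [-0.01, -0.794, -0.608, 0.578], [0.0, 0.0, 0.0, 1.0]] 392.9234307311295 0.02949343372087828
{'clock': 0.1, 'joint_positions': array([ 1.06859675e+00,  3.13391918e-01,  1.49834712e+00, -2.04951930e-05,
        1.33103777e+00, -2.23393821e-01]), 'joint_vel': array([ 0.00105439, -0.0018868 , -0.00267394, -0.00099954, -0.00055109,
        0.00197393]), 'joint_efforts': array([ 2.16846798e-03, -4.12901974e+01, -2.60137635e+01, -2.11950555e-04,
        3.07142269e-03,  1.76769959e-05]), 'eef_pos': array([0.14438157, 0.50451178, 0.23079867]), 'ee_rot': array([-2.00817054e-04,  1.38949369e-01,  9.90299309e-01, -5.57069331e-04]), 'ft_force': array([0.34535033, 0.41226459, 0.49884618]), 'torque': array([-0.0189561 , -0.00568268,  0.03404922]), 'gripper_force': 0.0, 'gripper_width': 1.0013815774841186}
```

View pics/top0.png

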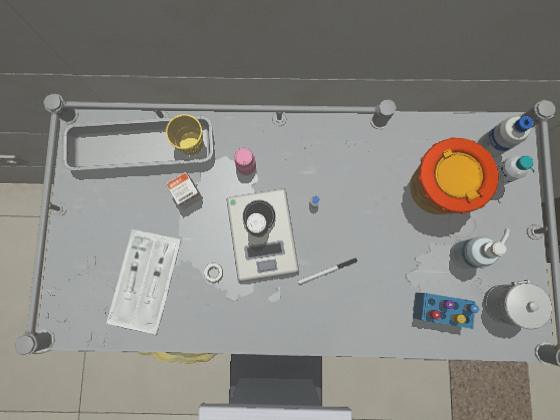

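View pics/side0.png

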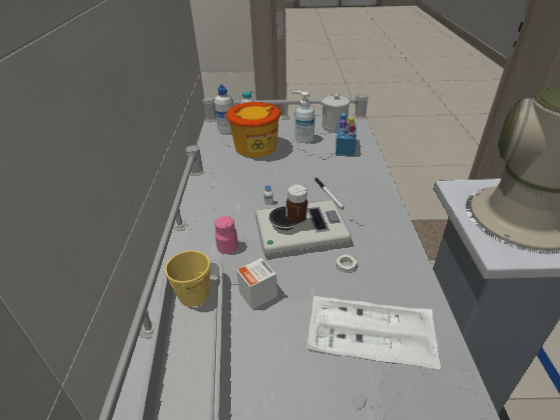

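The top view shows the scale at about (263,235), with the pan at (259,214), the white-capped bottle at (256,223), the key at (267,266) and the display at (265,250). There are two bottle shapes: the pink one at (245,160) and the amber, white-capped one on the pan. The amber one fits the description. I'll confirm that in a crop.

```bash
python3 - <<'E'
from h import *
d=grab('top'); im=d['frame']
a=cv2.resize(im[180:290,215:325],None,fx=5,fy=5,interpolation=cv2.INTER_CUBIC)
s=grab('side'); b=cv2.resize(s['frame'][180:260,245:355],None,fx=5,fy=5,interpolation=cv2.INTER_CUBIC)
b=cv2.resize(b,(250,182)); 
o=np.zeros((550,800,3),np.uint8); o[:,:550]=a; o[:182,550:]=b
cv2.imwrite('pics/crop1.png',o[:,:,::-1])
g=cv2.cvtColor(im,cv2.COLOR_RGB2GRAY)
# scale case corners: bright outline
h=cv2.cvtColor(im,cv2.COLOR_RGB2HSV)
print('deck',im[205,240],'table',im[205,215],'key',im[266,267])
for n,(u,v) in dict(c1=(228,195),c2=(284,189),c3=(299,276),c4=(240,283)).items(): print(n,plane(d,u,v,.03).round(4))
for n,u,v,z in(('pan',259,214,.052),('disp',265,250,.032),('key',267,266,.037),('cap',256.5,223,.125),('vial',315,202,.047),('box',182,190,.062)): print(n,plane(d,u,v,z).round(4))
E
```

```text
deck [208 209 199] table [189 191 192] key [133 136 141]
c1 [0.5956 0.1101 0.03  ]
c2 [ 0.6114 -0.0124  0.03  ]
c3 [ 0.423  -0.0473  0.03  ]
c4 [0.4057 0.0772 0.03  ]
pan [0.5508 0.0399 0.052 ]
disp [0.4764 0.026  0.032 ]
key [0.4423 0.0208 0.037 ]
cap [0.5202 0.0407 0.125 ]
vial [ 0.5801 -0.0789  0.047 ]
box [0.5974 0.2039 0.062 ]
```

View pics/crop1.png

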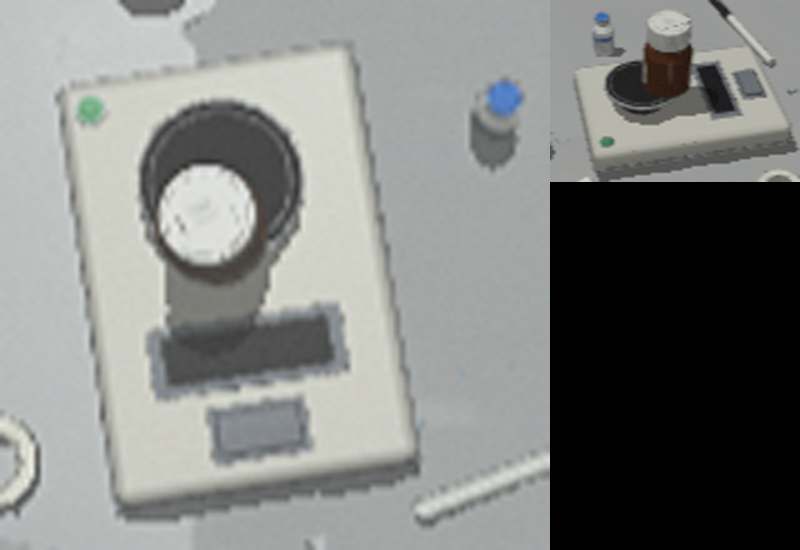

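The crop confirms it: the target is the amber-brown bottle with the white cap, near the key-side edge of the pan. The cap centre is at about (256.6,223), the pan centre at (259.2,216) and the key at (266.8,266).

```bash
python3 - <<'E'
from h import *
d=grab('top')
f=lambda u,v,z: plane(d,215+u/5-.4,180+v/5-.4,z)
pan=f(221.5,181,.052); key=f(259,431,.037); disp=f(247,351,.032); cap=f(208,215,.124)
c=[f(*p,.031) for p in((63,88),(350,45),(412,455),(118,500))]
print(pan,key,disp,cap); print('center',np.mean(c,0))
ax=(c[0]+c[1]-c[2]-c[3])[:2]; print('yaw',np.degrees(np.arctan2(ax[1],ax[0])),np.degrees(np.arctan2(*(pan-key)[1::-1])), np.linalg.norm((pan-key)[:2]))
a=ax/np.linalg.norm(ax); m=np.mean(c,0)[:2]; print('pan from case',m+.036*a,'key',m-.07*a)
print(ctrl.get_image('wrist')['hand_eye'])
E
```

```text
[0.54693409 0.04003322 0.052     ] [0.44269271 0.02202983 0.037     ] [0.47683163 0.02811274 0.032     ] [0.52117103 0.0413966  0.124     ]
center [0.5123725  0.03402589 0.031     ]
yaw 9.517637575831955 9.798815528160633 0.10578462342986575
pan from case [0.54787695 0.03997854] key [0.44333607 0.02245131]
[[-1.42241609e-03 -9.49708815e-01 -3.13131193e-01  8.08675698e-02]
 [ 9.99998857e-01 -1.51119850e-03  4.08265732e-05  4.71548543e-04]
 [-5.11976745e-04 -3.13130777e-01  9.49709879e-01 -1.43162545e-01]
 [ 0.00000000e+00  0.00000000e+00  0.00000000e+00  1.00000000e+00]]
```

Emit:
carry_out --xyz '[[3,-5,0],[6,-10,0],[9,-15,0],[12,-20,0],[15,-25,0]]' --rotation '[[0,0,4],[0,0,8],[0,0,12],[0,0,16],[0,0,20]]' --grip 255

```text
clock: 0.92
eef_pos: [0.2951, 0.2531, 0.2315]
ee_rot: [0.0, -0.036, 0.999, 0.0]
ft_force: [1.6, 0.4, 0.9]
gripper_width: 0.0
gripper_force: 0.0
```

Emit:
carry_out --xyz '[[3.6,-5,0],[7.2,-10,0],[10.8,-15,0],[14,-20,-2],[14.5,-21.3,-6]]' --rotation '[[0,-2,-1],[0,-4,-2],[0,-6,-4],[0,-8,-6],[0,-10,-7]]'

```text
clock: 1.55
eef_pos: [0.4416, 0.0389, 0.1715]
ee_rot: [0.089, 0.028, 0.996, -0.004]
ft_force: [1.0, 0.4, -1.5]
gripper_width: 0.0
gripper_force: 0.0
```

```bash
python3 - <<'E'
from h import *
d=grab('wrist','w1.png'); print(d['s']['eef_pos'],d['s']['ee_rot'],d['s']['ft_force'])
for P in([.5475,.04,.052],[.521,.0415,.125]): print(proj(d,np.array(P)))
E
```

```text
[0.44156131 0.03888717 0.17149917] [ 0.08939546  0.02814387  0.99559157 -0.00371543] [ 1.02976821  0.39039065 -1.50115798]
[282.70681696 275.28276785]
[284.69010599 311.92089908]
```

View pics/w1.png

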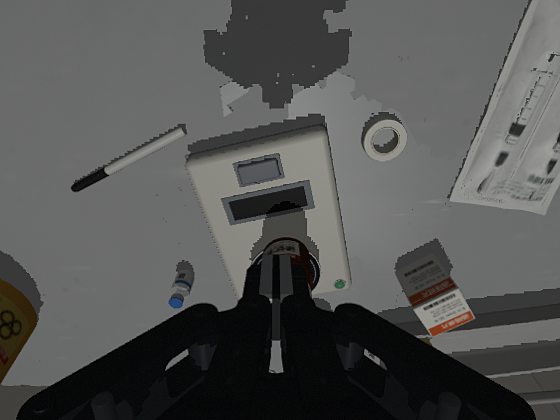

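The wrist view shows the key at (260,168) and the display at (268,203). The closed fingers hide most of the bottle at about (285,245), so I'll descend behind it and judge from the fixed cameras.

Emit:
carry_out --xyz '[[2.5,0,-5],[2.5,0,-9],[2.5,0,-11],[2.5,0,-11.3],[2.5,0,-11.3]]' --rotation '[[0,0,0],[0,0,0],[0,0,0],[0,0,0],[0,0,0]]'

```text
clock: 2.22
eef_pos: [0.465, 0.0419, 0.0593]
ee_rot: [0.088, 0.026, 0.996, -0.003]
ft_force: [0.8, 0.5, -0.6]
gripper_width: -0.004
gripper_force: 0.0
```

```bash
cat > look.py <<'E'
import sys
from h import *
n=sys.argv[1]
d=grab('top'); s=grab('side')
e=s['s']; print(e['eef_pos'].round(4),e['ee_rot'].round(3),e['ft_force'].round(2))
u,v=proj(d,[.53,.04,.06]).astype(int); a=cv2.resize(d['frame'][v-40:v+40,u-40:u+40],(400,400),interpolation=cv2.INTER_CUBIC)
p,q=proj(s,[.53,.04,.08]).astype(int); b=cv2.resize(s['frame'][q-40:q+40,p-40:p+40],(400,400),interpolation=cv2.INTER_CUBIC)
print('top crop origin',u-40,v-40,'side',p-40,q-40,'x5')
cv2.imwrite('pics/'+n,np.hstack([a,b])[:,:,::-1])
E
python3 look.py l1.png
```

```text
[0.4651 0.0419 0.0595] [ 0.088  0.026  0.996 -0.003] [-0.06  0.45 -0.19]
top crop origin 218 183 side 252 165 x5
```

View pics/l1.png

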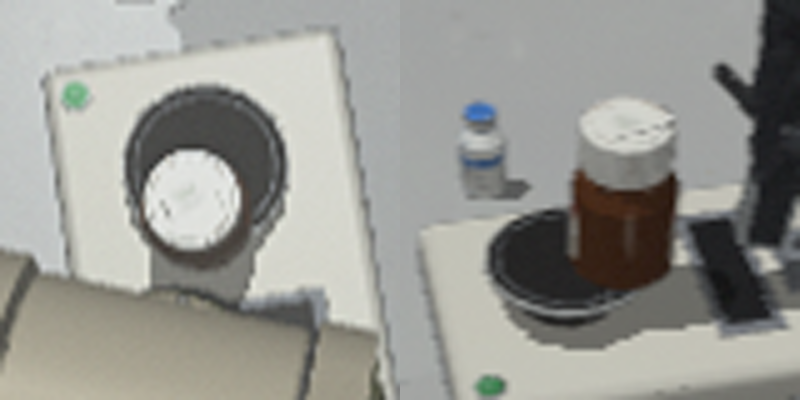

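The crop shows the cap at top-crop (192,200), the pan centre at (206,166), and the fingers standing behind the bottle with a gap in the side view. Now I'll push slowly.

Emit:
carry_out --xyz '[[1.0,0,-0.1],[1.8,0,-0.1],[2.2,0,-0.1],[2.5,0,-0.1],[2.8,0,-0.1]]' --rotation '[[0,0,0],[0,0,0],[0,0,0],[0,0,0],[0,0,0]]'

```text
clock: 2.95
eef_pos: [0.4924, 0.0418, 0.0572]
ee_rot: [0.087, 0.026, 0.996, -0.003]
ft_force: [-0.9, 0.2, 1.1]
gripper_width: -0.003
gripper_force: 0.5
```

```bash
cat > cap.py <<'E'
from h import *
def cap(hint=None):
    d=grab('top'); im=d['frame']; m=(im.min(2)>150).astype(np.uint8)
    k,l,st,ce=cv2.connectedComponentsWithStats(cv2.resize(m,None,fx=1,fy=1),connectivity=4)
    r=[]
    for i in range(1,k):
        P=plane(d,*ce[i],.125)
        if 120<st[i][4]<600 and abs(P[0]-.535)<.06 and abs(P[1]-.04)<.05:
            x,y,w,h,_=st[i]; r.append((P.round(4)[:2].tolist(),ce[i].round(1).tolist(),st[i].tolist()))
    e=d['s']; print(e['clock'],e['eef_pos'].round(4),e['ft_force'].round(2)); print(r)
if __name__=='__main__': cap()
E
python3 cap.py
```

```text
2.95 [0.4924 0.0418 0.0572] [-0.94  0.25  1.13]
[([0.5283, 0.0412], [256.4, 218.9], [247, 212, 19, 15, 212])]
```

Emit:
carry_out --xyz '[[0.3,0,0],[0.6,0,0],[0.9,-0.05,0],[1.2,-0.05,0],[1.2,-0.05,0]]' --rotation '[[0,0,0],[0,0,0],[0,0,0],[0,0,0],[0,0,0]]'

```text
clock: 3.62
eef_pos: [0.5048, 0.0412, 0.0573]
ee_rot: [0.087, 0.026, 0.996, -0.003]
ft_force: [-0.2, 0.1, -0.3]
gripper_width: 0.002
gripper_force: 0.0
```

```bash
python3 cap.py; python3 look.py l2.png
```

```text
3.625 [0.5048 0.0412 0.0573] [-0.2   0.14 -0.27]
[([0.5432, 0.0408], [256.8, 211.3], [247, 205, 19, 14, 189])]
[0.5046 0.0412 0.0573] [ 0.087  0.026  0.996 -0.003] [-0.27  0.22 -0.46]
top crop origin 218 183 side 252 165 x5
```

View pics/l2.png

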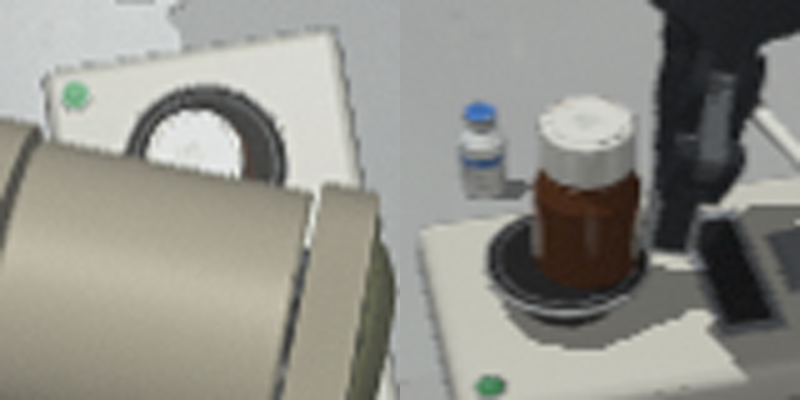

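The bottle stands upright at side-crop (585,230), with a small gap to the fingers. I'll back off to measure.

Emit:
carry_out --xyz '[[-2,0,0],[-4,0,0],[-4,0,0]]' --rotation '[[0,0,0],[0,0,0],[0,0,0]]'

```text
clock: 4.15
eef_pos: [0.4639, 0.0413, 0.0573]
ee_rot: [0.087, 0.026, 0.996, -0.003]
ft_force: [0.2, 0.4, -0.2]
gripper_width: -0.001
gripper_force: 0.0
```

```bash
python3 cap.py; python3 look.py l3.png
```

```text
4.15 [0.4639 0.0413 0.0573] [ 0.19  0.36 -0.21]
[([0.5376, 0.0416], [256.3, 214.1], [247, 205, 19, 20, 290])]
[0.4653 0.0411 0.0576] [ 0.088  0.026  0.996 -0.003] [-0.34 -0.47 -0.37]
top crop origin 218 183 side 252 165 x5
```

View pics/l3.png

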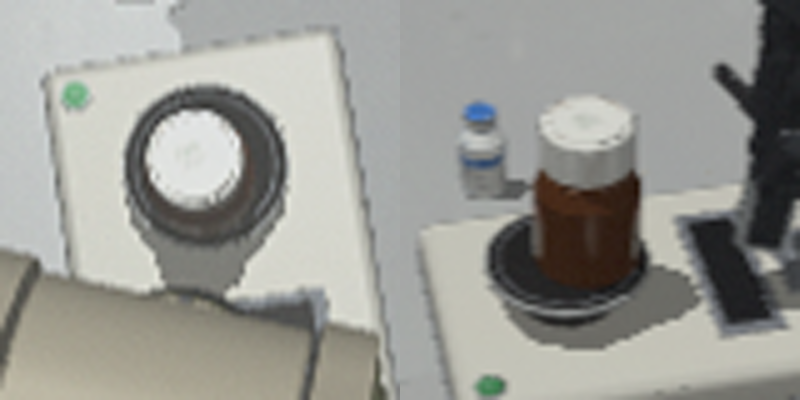

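Cap at top-crop (195,158), about 8 mm short of the pan centre. One more gentle tap.

Emit:
carry_out --xyz '[[2.0,0,0],[3.7,0,0],[4.1,0,0],[4.25,0,0],[4.4,0,0]]' --rotation '[[0,0,0],[0,0,0],[0,0,0],[0,0,0],[0,0,0]]'

```text
clock: 4.92
eef_pos: [0.5081, 0.0413, 0.0572]
ee_rot: [0.087, 0.026, 0.996, -0.003]
ft_force: [-1.1, -0.4, 0.8]
gripper_width: 0.002
gripper_force: 0.7
```

Emit:
carry_out --xyz '[[0.15,0,0],[0.3,-0.02,0],[0.4,-0.03,0],[-1.5,0,0],[-4.4,0,0]]' --rotation '[[0,0,0],[0,0,0],[0,0,0],[0,0,0],[0,0,0]]'

```text
clock: 5.55
eef_pos: [0.4645, 0.0411, 0.0573]
ee_rot: [0.088, 0.026, 0.996, -0.003]
ft_force: [-0.1, -0.7, 0.1]
gripper_width: 0.002
gripper_force: 0.0
```

```bash
python3 cap.py; python3 look.py l4.png
```

```text
5.55 [0.4645 0.0411 0.0573] [-0.06 -0.72  0.06]
[]
[0.4625 0.0415 0.057 ] [ 0.086  0.026  0.996 -0.003] [ 0.25 -0.04 -0.65]
top crop origin 218 183 side 252 165 x5
```

View pics/l4.png

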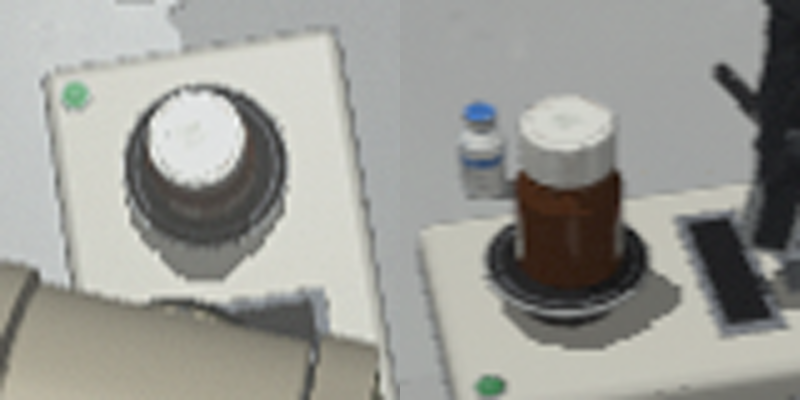

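The bottle is upright. The cap is at top-crop (197.5,136), the pan outline is centred at (205.5,165), and in the side view bottle and pan share column ~568. I'll check the numbers.

```bash
python3 - <<'E'
from h import *
d=grab('top'); s=grab('side')
f=lambda u,v,z: plane(d,218+u/5-.4,183+v/5-.4,z)
print('cap',f(197.5,136,.125),'pan',f(205.5,165,.052))
# side view: pan ellipse centre, foot near point
g=lambda u,v,z: plane(s,252+(u-400)/5-.4,165+v/5-.4,z)
print('side pan L/R',g(487,256,.051),g(648,256,.051)); print('foot near edge',g(568,289,.052), 'body L/R at .06',g(518,265,.06),g(619,265,.06))
print('side cap',g(567,124,.125))
E
```

```text
cap [0.54618497 0.04029558 0.125     ] pan [0.54735545 0.0404685  0.052     ]
side pan L/R [0.58028176 0.03740021 0.051     ] [0.51139652 0.04033571 0.051     ]
foot near edge [0.54611163 0.06213831 0.052     ] body L/R at .06 [0.56676344 0.05518301 0.06      ] [0.52453174 0.05697786 0.06      ]
side cap [0.54499824 0.04619202 0.125     ]
```

Both views put the bottle within 2 mm of the pan centre. Now the key.

Emit:
carry_out --xyz '[[-1.5,-1.8,0.2],[-1.5,-1.8,0],[-1.5,-1.8,-1.0],[-1.5,-1.8,-1.5],[-1.5,-1.8,-1.7]]' --rotation '[[0,0,0],[0,0,0],[0,0,0],[0,0,0],[0,0,0]]'

```text
clock: 6.42
eef_pos: [0.4495, 0.0235, 0.0397]
ee_rot: [0.087, 0.026, 0.996, -0.003]
ft_force: [-0.2, -0.1, 0.5]
gripper_width: -0.001
gripper_force: 0.0
```

Emit:
carry_out --xyz '[[0,0,-0.1],[0,0,-0.2],[0,0,-0.3],[0,0,-0.3]]' --rotation '[[0,0,0],[0,0,0],[0,0,0],[0,0,0]]'

```text
clock: 6.92
eef_pos: [0.4496, 0.0232, 0.0374]
ee_rot: [0.087, 0.026, 0.996, -0.003]
ft_force: [0.4, 0.6, 1.2]
gripper_width: -0.003
gripper_force: 0.6
```

Emit:
carry_out --xyz '[[0,0,-0.1],[0,0,-0.2],[0,0,-0.2]]' --rotation '[[0,0,0],[0,0,0],[0,0,0]]'

```text
clock: 7.3
eef_pos: [0.4496, 0.0232, 0.0354]
ee_rot: [0.087, 0.026, 0.996, -0.003]
ft_force: [0.1, 1.3, 1.7]
gripper_width: 0.002
gripper_force: 1.5
```

Emit:
carry_out --xyz '[[0,0,-0.1],[0,0,-0.1]]' --rotation '[[0,0,0],[0,0,0]]'

```text
clock: 7.55
eef_pos: [0.4496, 0.0232, 0.0343]
ee_rot: [0.087, 0.026, 0.996, -0.003]
ft_force: [0.0, 2.0, 3.8]
gripper_width: 0.004
gripper_force: 1.9
```

Emit:
carry_out --xyz '[[0,0,-0.1],[0,0,-0.1]]' --rotation '[[0,0,0],[0,0,0]]'

```text
clock: 7.8
eef_pos: [0.4497, 0.0232, 0.0338]
ee_rot: [0.087, 0.026, 0.996, -0.003]
ft_force: [-2.7, 1.1, 12.9]
gripper_width: -0.002
gripper_force: 6.0
```

Emit:
carry_out --xyz '[[0,0,-0.1],[0,0,-0.1]]' --rotation '[[0,0,0],[0,0,0]]'

```text
clock: 8.05
eef_pos: [0.4498, 0.0232, 0.0333]
ee_rot: [0.088, 0.026, 0.996, -0.003]
ft_force: [-6.4, 1.8, 22.0]
gripper_width: 0.003
gripper_force: 11.0
```

The force climbed gently from about TCP z = 0.038 and hit a hard stop at 0.034. That is the full 4 mm of travel, so I'm releasing it.

Emit:
carry_out --xyz '[[0,0,0.5],[-0.5,0,3],[-2,0,8],[-4,2,13],[-6,5,16]]' --rotation '[[0,0,0],[0,0,0],[0,0,0],[0,0,0],[0,0,0]]'

```text
clock: 8.68
eef_pos: [0.3891, 0.0733, 0.1942]
ee_rot: [0.088, 0.027, 0.996, -0.003]
ft_force: [0.4, 0.6, -0.7]
gripper_width: 0.001
gripper_force: 0.0
```

Emit:
carry_out --xyz '[[-3,5,0],[-6,10,0],[-6,14,0],[-6,14,0]]' --rotation '[[0,0,0],[0,0,0],[0,0,0],[0,0,0]]'

```text
clock: 9.18
eef_pos: [0.3287, 0.2149, 0.192]
ee_rot: [0.087, 0.024, 0.996, -0.003]
ft_force: [-0.5, -0.2, -0.3]
gripper_width: -0.0
gripper_force: 0.0
```

```bash
python3 look.py l5.png
```

```text
[0.3289 0.2137 0.1918] [ 0.086  0.025  0.996 -0.003] [-0.79 -0.07  0.79]
top crop origin 218 183 side 252 165 x5
```

View pics/l5.png

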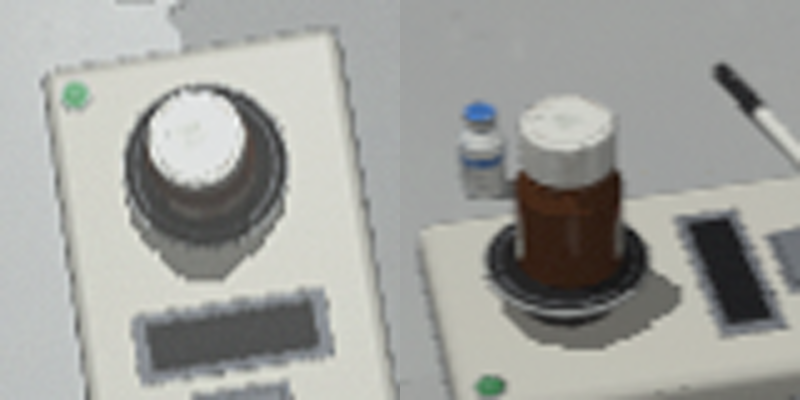

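The bottle still stands centred, cap at (197.5,136) as before, and the arm is clear.

```bash
python3 -c "from station import ctrl; print(ctrl.sign_off())"
```

```text
the job is handed in; nothing more can be done
None
```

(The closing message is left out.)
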